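Turn the box lid over on the turning ramp and close the box

ROBOT

A 6-joint arm with a two-finger parallel gripper is mounted at the origin on the work surface. World frame = base frame: x ahead of the robot, y to its left, z up, the work surface at z = 0. Lengths are in m, angles in rad, forces in N, time in s.
With the tool pointing down it reaches from about 0.4 to 0.825 m from the base axis. Payload 7 kg.
Tool frame: the origin (TCP) lies at the very end of the fingers, on their centre line; the grasp point (between the pads) lies 19 mm behind it (arm.pinch_z is the z of the grasp point in the tool frame, in m); z points along the fingers, y is the direction in which the jaws open and shut (so a half turn about z gives the same grasp; the last joint's range is limited). The gripper opens to 88 mm and grips with 3 to 60 N. Pads are 19 mm wide; open, the fingers measure 130 mm over their backs; the gripper's body (78 mm by 193 mm) begins 47 mm behind the grasp point.
Start: joints at [-0.842, 0.359, 0.012, 0, -1.224, -0.288], TCP at [0.288, -0.61, 0.195] pointing down, gripper open.
Joint ranges: [-3.07, 3.07], [-1.43, 2.12], [-1.02, 1.25], [-3.03, 1.67], [-3.05, -0], [-3.03, 3.03]. Speed limits (rad/s): [2.39, 2.39, 3.01, 3.14, 3.14, 3.14].

INTERFACE

Orientations are given as [roll, pitch, yaw] about the fixed x, y, z axes, in that order (R = Rz(yaw) Ry(pitch) Rx(roll)).
In Python, from station import arm gives the robot as it stands.
- The arm moves only by the tool drive_tool, never from a script. Its argument "targets" is a list of rows, each a list of 6 numbers: the shift along the world's x, y, z in units of 0.04 m (1.0 is 0.04 m), then the turn, a rotation vector about the world's x, y, z in units of 6 degrees (1.0 is 6 degrees). In form: [[x, y, z, wx, wy, wz], ...]. A call has 1 to 5 rows; each row shifts and turns the commanded pose from where the row before left it; what a row does not reach is not made up. A row lasts 1/8 s, in which the tool goes at most 62.5 mm and 10.7 degrees, less where a joint would pass 70% of its speed; a pose out of reach is approached as far as the arm can. A call with a number of a shift or a turn outside -1 to 1 is refused whole. A call with a gripper value outside its range is refused whole. "claw" is the opening, from 0 (shut) to 1 (fully open), set as the call begins (left out, the last holds). The fingers move at their own pace and stop on an object; "newtons" is the grip in N (left out, the last holds). Time passes only in rows, so rows that do not move let the fingers close. It gives the time, the measured TCP pose, the force and the opening at its end, in the units of the state.
- arm.get_state(): the state, without advancing time (a new reading comes with each control period).
- arm.grab_frame(name): name is "scene" or "top"; returns (picture, depth): 420x560x3 uint8, red, green, blue; 420x560 float32, m along the optical axis (not along the pixel's ray), 0 where there is no reading.
- arm.get_calibration(name): a dict with "mtx" (3x3 intrinsics, pixels), "origin" and "rotation" of the camera in the world. Camera axes: x right, y up, looking along -z (the intrinsics and any distortion apply to the point x, -y, -z); pixel columns grow to the right and rows downward; lengths in m; the calibration is good to about 2 mm. A picture is of the moment at which its call begins. get_calibration takes no time and is no camera call.
- arm.job_done(): hands the job in, once; it reports no verdict.
Trained networks look in the newest picture that a camera, given by its name, has taken for a name from the list of things; names that differ only in an ending like _2 or _b are one class to them, and where a whole thing is asked for, a point or a joint stands for the part that bears it (a point fixed in the world has none). Each returns a list of dicts, best first, with "score" (0 to 1); they miss things now and then, are a little off and sometimes report something else, mostly with a low value. They report only what shows in the picture. A call takes as long as a camera call. They do not tell look-alikes from the thing itself.
- arm.search_frame(target, camera): "point" ([x, y, z] in m, in the coordinates of the camera as it stood for that picture, good to about 4 mm: the middle of the surface that is visible of it).
- arm.cut_out(target, camera): "pixels" (420x560 bool, what is visible of it).
- arm.landmark_of(target, camera): "point" ([x, y, z] in m, in the coordinates of the camera as it stood for that picture, good to about 4 mm: a listed point, or the origin of a listed thing).
The state is a dict: "t": time; "q": joint angles; "qd": joint speeds; "joint_efforts": joint torques, N m; "eef_pos": TCP position; "ee_rot": TCP orientation; "force": force on the tool from outside, world axes, zero at the start; "moment": the same for the moment, N m; "width": finger opening in m.
Only numpy, scipy, OpenCV 4.12 (cv2) and the standard library are available. Lean on these libraries where they do the work, as an engineer would, in place of code of your own. Each camera call takes 0.05 s, during which the arm holds its last target. There are 200 camera calls.

TASK

The wooden box on the bench needs its lid, the board with two battens on one face that stands in a slot of the rack. Pull it out, stand it on end on the ledge at the top of the small ramp with its plain face leaning on the backrest, let go, then tip it over so that it falls batten side down and slides to the lip at the ramp's foot. Finally take it from the ramp and lay it on the box, battens inside, square and fully down, and leave everything else on the bench as it was.

Things in the scene. Friction and masses are not known exactly. Their poses are not given: they have to be found in the camera images.
- lid_mid (a point): centre of the lid's board. The lid: pale wooden board 120 long x 64 wide x 12 mm thick; on one face two battens 86 x 10 x 10 mm along its length, 26 mm apart between centres, ending 17 mm short of each end. Axes: z along the 120 mm length (up while it stands in the rack), y along the width, +x out of the plain face; battens on the -x face, out to x = -16 mm
- lid: the same lid (about 90 g), given at the middle of the end edge that is lowest in the rack, 60 mm from lid_mid along -z; same axes
- rack: fixed plywood rack 180 x 94 x 94 mm high, origin mid-underside. Three upright slots at x = -60, 0, +60 mm, each 27 mm wide in x, 70 mm in y, floor 14 mm above the bench, walls 94 mm high: the lid's top 40 mm stand clear. The lid's plain face looks to the rack's +x. Which slot holds the lid varies; the others hold the plain board and the short block
- stand: fixed turning stand: a short ramp with a slippery steel slide (friction about 0.12), a ledge and backrest at its top, a lip at its foot. Origin on the bench under its middle; x is level and points downhill, z up. Base plate 235 x 100 x 8 mm (x -135 to 100); all above it is 56 mm wide, narrower than the lid. Slide: 170 mm long, 28 degrees down from x = -85, z = 98 mm
- ledge (a point): inner corner of ledge and backrest, mid-width (stand x = -102, z = 93 mm); axes as stand. The ledge is 18 mm deep and rises at 15 degrees to the slide's top edge. The backrest, 12 mm thick, rises 65 mm square to the ledge, so leans 15 degrees back, its top 160 mm above the bench. The lid leaning on it stands 55 mm clear and falls once its top is pushed about 45 mm downhill
- foot (a point): corner of slide and lip, mid-width (stand x = 65, z = 18 mm); axes as stand. The lip is 8 mm thick and stands 25 mm high, square to the slide
- box_rim (a point): centre of the box's open mouth, at the rim 60 mm above the bench. Fixed pale wooden box 116 (x) x 60 (y) x 60 mm high, z up; mouth 100 x 44 mm, so the battens (86 mm long, 36 mm over both) have 7 and 4 mm play each side and the lid overhangs 2 mm all round, either way round. lid_mid is 6 mm above the rim when fully down
- plain_board: leave alone: plain board 62 wide x 20 thick x 126 mm long standing in another slot of the rack, no battens (origin at the middle of its underside)
- short_block: leave alone: block 50 wide x 22 thick x 104 mm long standing in another slot (origin at the middle of its underside)
- hammer: leave alone: hammer 250 mm long lying on the left, up to about 40 mm high (origin at the middle of its underside)
- chisel: leave alone: chisel with blue handle, 210 mm long, lying beyond the ramp (origin at the middle of its underside)
- plane: leave alone: hand plane 200 x 55 x 85 mm high (origin at the middle of its underside)
- clamp: leave alone: blue bar clamp, 320 x 120 x 30 mm high, lying flat (origin on its bar)
- glue: leave alone: upright white glue bottle 52 mm across, 150 mm high (origin at the middle of its underside)
- jar: leave alone: upright screw jar 64 mm across, 85 mm high (origin at the middle of its underside)
Not all that is in view belongs to the job. Leave any orange or turquoise look-alike of the lid alone.

How it is judged:
By the outcome, as a careful person would: the job done as asked, in the order asked, and still so for the second after the job is handed in, with the robot touching nothing.
It also fails if it takes over 66 s, if anything falls off the work surface, if the arm or the gripper's body presses on something with over 40 N, if the wrist force passes 120 N, or if a joint passes its speed limit or range.

## Working session

There is one attempt and no reset: what is moved stays moved. The work goes in short steps, Python scripts to look and compute and a tool call to move; the robot and the scene stay as the last step left them, time stands still between calls to the robot, and variables do not carry over. Pictures are saved under pics/ and viewed, about 8 in all and at most 12, crops included, and the job is handed in when it is done.

Besides the shell and the picture viewer there is one more tool, called after "Request:" as a command line: name --pt "numbers of a row" for each row, then --argument value for the rest. drive_tool: Moves the arm, as the interface text tells. Shifts and turns lie within -1 to 1; 1 stands for 0.04 m of shift or 6 degrees of turn. Its arguments: {"type":"object","properties":{"targets":{"type":"array"},"claw":{"type":"number"},"newtons":{"type":"number"}},"required":["targets"]}

```bash
ls; mkdir -p pics
cat > h.py <<'E'
import numpy as np, cv2
from station import arm
from scipy.spatial.transform import Rotation as R
def cam(n):
    c=arm.get_calibration(n); return np.array(c["mtx"]),np.array(c["origin"]),np.array(c["rotation"]).reshape(3,3),c
def w(n,p):
    K,o,r,_=cam(n); return o+r@np.array(p)
def cloud(n,d):
    K,o,r,_=cam(n); v,u=np.mgrid[:d.shape[0],:d.shape[1]]
    x=(u-K[0,2])/K[0,0]*d; y=(v-K[1,2])/K[1,1]*d
    return np.stack([x,-y,-d],-1)@r.T+o
def pix(n,P):
    K,o,r,_=cam(n); c=(np.array(P)-o)@r; return K[0,0]*c[...,0]/-c[...,2]+K[0,2], K[1,1]*-c[...,1]/-c[...,2]+K[1,2]
def save(f,im): cv2.imwrite("pics/"+f,im[...,::-1])
E
python3 - <<'E'
from h import *
print(arm.get_state()); print(arm.pinch_z)
ims=[]
for n in("scene","top"):
    im,d=arm.grab_frame(n); ims.append(im); np.savez("f_%s.npz"%n,im=im,d=d)
    print(n,arm.get_calibration(n))
    for t in("lid","lid_mid","rack","stand","ledge","foot","box_rim","plain_board","short_block"):
        for k in arm.landmark_of(t,n)[:3]:
            P=w(n,k["point"]); print(n,t,round(k["score"],2),P.round(3),np.round(pix(n,P)))
    save(n+"0.png",cv2.resize(im,(800,600)))
E
```

```text
pics
{'t': 0.0, 'q': array([-8.41910537e-01,  3.59385232e-01,  1.10453088e-02, -3.55588393e-04,
       -1.22408445e+00, -2.88101711e-01]), 'qd': array([ 0.0011552 ,  0.00017886,  0.00095074,  0.00110761, -0.00091577,
        0.0003303 ]), 'joint_efforts': array([-7.88811303e-04, -5.82711804e+01,  2.93048912e+01,  6.99688956e+00,
        6.85538747e-03, -1.83685670e-04]), 'eef_pos': array([ 0.28772869, -0.61000168,  0.19451692]), 'ee_rot': array([ 3.13993672e+00, -1.42131270e-04, -2.70092956e+00]), 'force': array([ 0.45092431, -0.69582402, -0.79967844]), 'moment': array([-0.00385397, -0.02631583,  0.01241191]), 'width': 0.08782317584681817}
-0.0188
scene {'mtx': array([[379.06060951,   0.        , 279.03522467],
       [  0.        , 379.06060951, 207.6336683 ],
       [  0.        ,   0.        ,   1.        ]]), 'origin': array([1.1225297 , 0.68288973, 0.63050426]), 'rotation': array([ 0.98423116, -0.00824432,  2.35636769])}Traceback (most recent call last):
  File "<stdin>", line 9, in <module>
  File "h.py", line 7, in w
    K,o,r,_=cam(n); return o+r@np.array(p)
            ~~~^^^
  File "h.py", line 5, in cam
    c=arm.get_calibration(n); return np.array(c["mtx"]),np.array(c["origin"]),np.array(c["rotation"]).reshape(3,3),c
                                                                              ~~~~~~~~~~~~~~~~~~~~~~~~~~~~~~~^^^^^
ValueError: cannot reshape array of size 3 into shape (3,3)
```

Rotation is roll-pitch-yaw.

```bash
sed -i 's/np.array(c\["rotation"\]).reshape(3,3)/R.from_euler("xyz",c["rotation"]).as_matrix()/' h.py
python3 - <<'E'
from h import *
for n in("scene","top"):
    im,d=arm.grab_frame(n); np.savez("f_%s.npz"%n,im=im,d=d)
    for t in("lid","lid_mid","rack","stand","ledge","foot","box_rim","plain_board","short_block"):
        for k in arm.landmark_of(t,n)[:3]:
            P=w(n,k["point"]); print(n,t,round(k["score"],2),P.round(3),np.round(pix(n,P)))
    save(n+"0.png",cv2.resize(im,(800,600)))
c=arm.get_calibration("top");print(c)
E
```

```text
scene lid 0.74 [0.505 0.137 0.   ] [296. 233.]
scene lid 0.74 [0.306 0.309 0.   ] [390. 230.]
scene lid 0.54 [ 0.488  0.294 -0.   ] [346. 258.]
scene lid_mid 0.83 [0.31  0.304 0.061] [391. 211.]
scene lid_mid 0.79 [0.496 0.296 0.071] [348. 237.]
scene lid_mid 0.69 [0.503 0.135 0.055] [296. 216.]
scene rack 0.75 [0.49  0.294 0.002] [346. 258.]
scene rack 0.25 [ 0.781  0.021 -0.001] [186. 261.]
scene stand 0.65 [0.621 0.011 0.001] [233. 231.]
scene ledge 0.95 [0.623 0.11  0.094] [256. 218.]
scene foot 0.7 [ 0.616 -0.058  0.018] [219. 215.]
scene foot 0.64 [0.537 0.457 0.   ] [393. 303.]
scene box_rim 0.66 [ 0.491 -0.286  0.056] [206. 163.]
scene plain_board 0.29 [0.683 0.198 0.   ] [263. 277.]
top lid 0.84 [ 0.304  0.308 -0.001] [212. 282.]
top lid 0.68 [0.49  0.293 0.013] [218. 220.]
top lid 0.45 [ 0.498  0.137 -0.003] [270. 219.]
top lid_mid 0.75 [0.49  0.297 0.078] [213. 220.]
top lid_mid 0.73 [0.509 0.134 0.058] [270. 215.]
top lid_mid 0.63 [0.31  0.306 0.064] [208. 282.]
top rack 0.97 [0.487 0.292 0.003] [219. 221.]
top rack 0.19 [0.493 0.293 0.014] [218. 219.]
top stand 0.69 [ 0.616  0.011 -0.001] [312. 182.]
top ledge 0.79 [0.619 0.115 0.091] [277. 176.]
top foot 0.6 [ 0.617 -0.05   0.024] [333. 181.]
top box_rim 0.58 [ 0.489 -0.292  0.06 ] [417. 226.]
top box_rim 0.43 [ 0.663 -0.222  0.002] [389. 169.]
top plain_board 0.5 [0.433 0.281 0.014] [221. 239.]
top plain_board 0.31 [0.49  0.294 0.017] [217. 220.]
top short_block 0.64 [0.554 0.304 0.015] [215. 199.]
{'mtx': array([[426.62010215,   0.        , 281.96533224],
       [  0.        , 426.62010215, 204.08696975],
       [  0.        ,   0.        ,   1.        ]]), 'origin': array([0.46188139, 0.06935568, 1.30244474]), 'rotation': array([ 0.0649205 ,  0.02242627, -1.54118065])}
```

View pics/scene0.png

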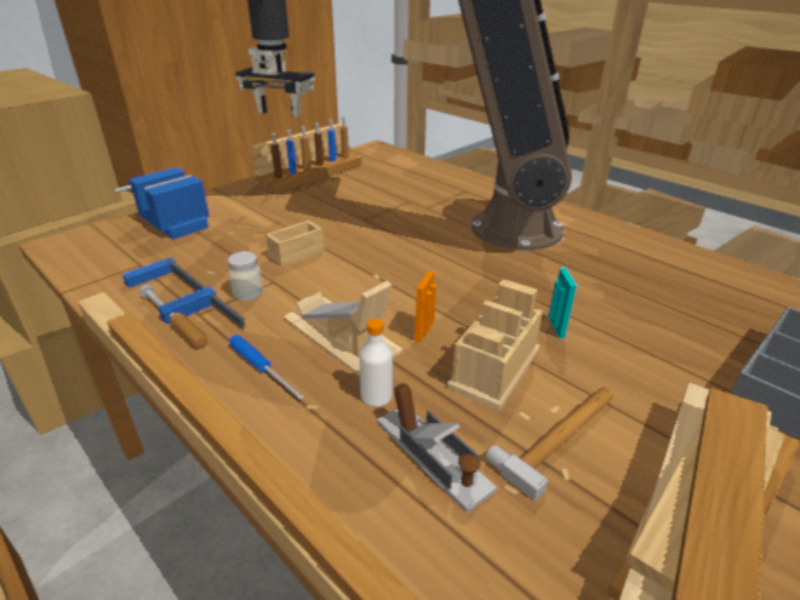

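View pics/top0.png

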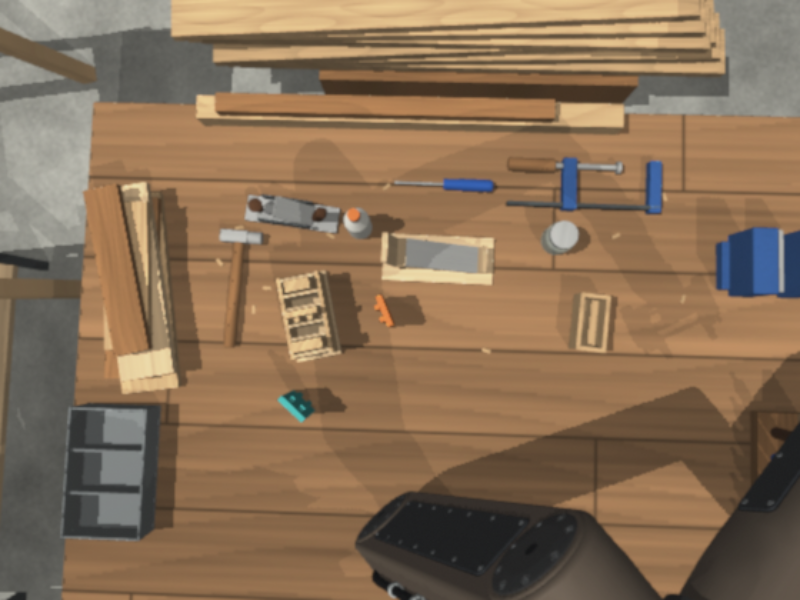

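Candidates for the lid: the orange piece (scene 425,305), the turquoise piece (562,300), and the pale boards in the rack (495,345). I'll enlarge the rack and measure its yaw from depth.

Run:
```python
from h import *
a=np.load("f_top.npz");b=np.load("f_scene.npz")
c1=cv2.resize(a["im"][180:260,185:250],(455,560),interpolation=cv2.INTER_CUBIC)
c2=cv2.resize(b["im"][190:290,310:385],(345,460),interpolation=cv2.INTER_CUBIC)
o=np.zeros((560,800,3),np.uint8);o[:,:455]=c1;o[:460,455:]=c2;save("crop1.png",o)
P=cloud("top",a["d"])
def sel(cx,cy,rad,z0,z1):
    m=(np.hypot(P[...,0]-cx,P[...,1]-cy)<rad)&(P[...,2]>z0)&(P[...,2]<z1); return P[m]
q=sel(.49,.293,.12,.105,.2)
# tall bits: cluster
m=((np.hypot(P[...,0]-.49,P[...,1]-.293)<.12)&(P[...,2]>.1)).astype(np.uint8)
n,l,s,c=cv2.connectedComponentsWithStats(m)
for i in range(1,n):
    Q=P[l==i]; print("tall",len(Q),Q.mean(0).round(4),Q[:,2].max().round(3),cv2.minAreaRect((Q[:,:2]*1000).astype(np.float32)))
for nm,cx,cy,rad,z0,z1 in(("rack",.49,.293,.13,.07,.2),("box",.49,-.289,.09,.045,.08),("stand",.62,.01,.16,.03,.2),("standbase",.62,.01,.16,.004,.2)):
    Q=sel(cx,cy,rad,z0,z1); r=cv2.minAreaRect((Q[:,:2]*1000).astype(np.float32)); print(nm,len(Q),r,Q[:,2].max())
```

```text
tall 161 [0.5456 0.308  0.117 ] 0.129 ((547.9614868164062, 309.24884033203125), (27.499126434326172, 50.64809799194336), 12.880270957946777)
tall 1 [0.5276 0.3166 0.1004] 0.1 ((527.639404296875, 316.6219177246094), (0.0, 0.0), 0.0)
tall 1 [0.5127 0.3416 0.1006] 0.101 ((512.7201538085938, 341.58905029296875), (0.0, 0.0), 0.0)
tall 1 [0.5122 0.2619 0.1007] 0.101 ((512.1570434570312, 261.89666748046875), (0.0, 0.0), 0.0)
tall 157 [0.4889 0.2941 0.1285] 0.142 ((486.5106201171875, 295.3007507324219), (21.49151611328125, 63.72813415527344), 12.912900924682617)
tall 1 [0.4981 0.2585 0.1008] 0.101 ((498.10052490234375, 258.5069274902344), (0.0, 0.0), 0.0)
tall 2 [0.4658 0.2514 0.1018] 0.102 ((465.8359375, 251.44830322265625), (2.8148114681243896, 0.0), -177.61737060546875)
tall 1 [0.4496 0.2764 0.1014] 0.101 ((449.621826171875, 276.3517150878906), (0.0, 0.0), 0.0)
tall 1 [0.4398 0.3215 0.1005] 0.101 ((439.826904296875, 321.47186279296875), (0.0, 0.0), 0.0)
tall 185 [0.4296 0.2792 0.1385] 0.149 ((428.9613952636719, 281.8721008300781), (19.694915771484375, 62.779762268066406), 12.944232940673828)
tall 1 [0.4281 0.2446 0.1002] 0.1 ((428.0730895996094, 244.6079864501953), (0.0, 0.0), 0.0)
rack 1343 ((487.18829345703125, 295.3536682128906), (163.9814453125, 86.93453216552734), 12.716190338134766) 0.14852469077458763
box 423 ((490.04364013671875, -284.8504638671875), (62.294742584228516, 116.05522155761719), 85.69998931884766) 0.06930574578558524
stand 1297 ((617.2409057617188, 35.67546844482422), (213.80841064453125, 56.714691162109375), 88.98648834228516) 0.16063936365349551
standbase 3153 ((619.4920654296875, 10.608901977539062), (315.2097473144531, 315.04827880859375), 19.16703987121582) 0.16063936365349551
```

View pics/crop1.png

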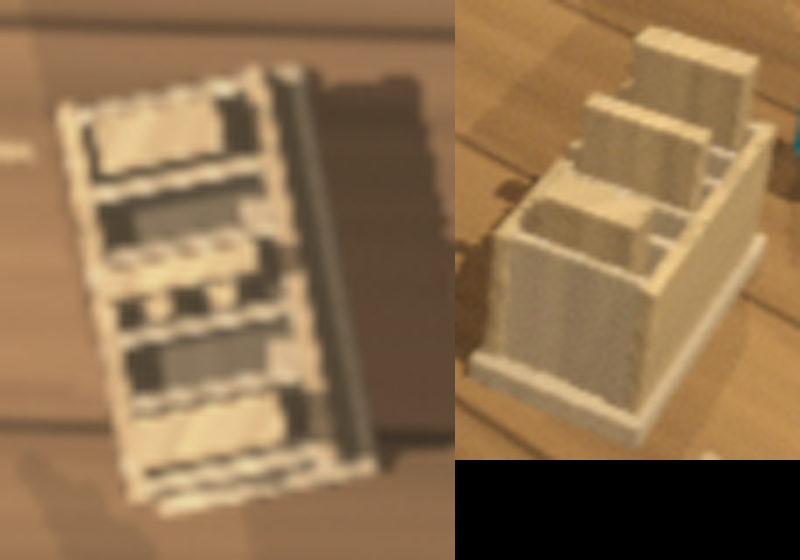

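The lid is in the rack's middle slot: in the crop it's the board at (175,255) with two batten stubs below it at (155,305) and (220,295). The other two slots hold boards without battens, and the coloured pieces are decoys. The plain face looks to world +x (yaw about 12.8°). Next I'll refine the grasp point and the stand and box axes from the saved depth.

Run:
```python
from h import *
for n in("top","scene"):
    a=np.load(f"f_{n}.npz");P=cloud(n,a["d"])
    def sel(cx,cy,rad,z0,z1):
        m=(np.hypot(P[...,0]-cx,P[...,1]-cy)<rad)&(P[...,2]>z0)&(P[...,2]<z1); return P[m]
    def loc(Q,yaw,o):
        c,s=np.cos(yaw),np.sin(yaw); d=Q[:,:2]-o; return d@np.array([[c,-s],[s,c]])
    Q=sel(.49,.294,.04,.126,.15); l=loc(Q,np.radians(12.8),np.array([.49,.294]))*1000
    print(n,"lid",len(Q),"med z",np.median(Q[:,2]),np.percentile(l,[2,50,98],axis=0).round(1))
    for nm,cx,cy,rad,z0,z1 in(("box",.49,-.287,.08,.052,.068),("backrest",.62,.13,.07,.125,.2),("jar",0,0,0,0,0)):
        Q=sel(cx,cy,rad,z0,z1)
        if len(Q)<10: continue
        print(n,nm,len(Q),cv2.minAreaRect((Q[:,:2]*1000).astype(np.float32)),Q.mean(0).round(4))
```

```text
top lid 106 med z 0.1345061540664787 [[ -4.2 -29.3]
 [  1.4   2.2]
 [  7.6  32.5]]
top box 372 ((490.04364013671875, -284.8504638671875), (62.294742584228516, 116.05522155761719), 85.69998931884766) [ 0.4905 -0.2842  0.0597]
top backrest 162 ((618.9442138671875, 132.75592041015625), (56.36358642578125, 20.734914779663086), 1.308850884437561) [0.6182 0.1324 0.1483]
scene lid 157 med z 0.13262315353274673 [[ -2.6 -28.9]
 [  6.8   2.8]
 [ 10.8  32.4]]
scene box 251 ((490.7568664550781, -287.9823913574219), (70.2617416381836, 118.18165588378906), 84.98081970214844) [ 0.4926 -0.2823  0.0575]
scene backrest 249 ((621.3095703125, 136.41552734375), (18.60407066345215, 57.7928581237793), 83.72673034667969) [0.6244 0.1369 0.1442]
```

Request:
drive_tool --pt "0.8 0.4 0.9 0 0 0" --pt "0.8 0.6 0.9 0 0 0" --pt "0.8 0.6 0 0 0 0" --pt "0.8 0.6 0 0 0 0" --pt "0.8 0.6 0 0 0 0" --claw 1

```text
t: 1.72
eef_pos: [0.4489, -0.4976, 0.2676]
ee_rot: [-3.141, 0.0, -2.701]
force: [0.5, -0.2, -0.3]
width: 0.0874
```

Request:
drive_tool --pt "0.5 0.9 0 0 0 -0.5" --pt "0.3 1 0 0 0 -0.5" --pt "0 1 0 0 0 -0.5" --pt "0 1 0 0 0 -0.5" --pt "0 1 0 0 0 0"

```text
t: 2.35
eef_pos: [0.4799, -0.3012, 0.2675]
ee_rot: [-3.141, 0.0, -2.911]
force: [0.2, 0.5, -0.3]
width: 0.0876
```

Request:
drive_tool --pt "0 1 0 0 0 0" --pt "0 1 0 0 0 0" --pt "0 1 0 0 0 0" --pt "0 1 0 0 0 0" --pt "0 1 0 0 0 0"

```text
t: 2.98
eef_pos: [0.4798, -0.1012, 0.2677]
ee_rot: [-3.142, 0.001, -2.91]
force: [0.5, 0.2, 0.3]
width: 0.0879
```

Request:
drive_tool --pt "0 1 0 0 0 0" --pt "0 1 0 0 0 0" --pt "0 1 0 0 0 0" --pt "0 1 0 0 0 0" --pt "0 1 0 0 0 0"

```text
t: 3.6
eef_pos: [0.4798, 0.0989, 0.2678]
ee_rot: [3.141, 0.001, -2.91]
force: [0.9, -0.5, -0.5]
width: 0.0875
```

```bash
python3 -c "
from h import *
s=arm.get_state();print(s['t'],s['eef_pos'],np.degrees(s['ee_rot']),s['q'])"
```

```text
3.6 [0.47980199 0.0988685  0.26779414] [ 1.79987891e+02  4.22706893e-02 -1.66734303e+02] [ 6.05568228e-01  5.96601213e-03 -2.63612246e-01  7.55700222e-05
 -1.30045409e+00 -1.94485454e+00]
```

Request:
drive_tool --pt "0.32 1 0 0 0 -0.08" --pt "0 1 0 0 0 0" --pt "0 1 0 0 0 0" --pt "0 1 0 0 0 0" --pt "0 0.94 0 0 0 0"

```text
t: 4.22
eef_pos: [0.4926, 0.2966, 0.2676]
ee_rot: [3.141, 0.0, -2.918]
force: [1.4, -0.4, -0.2]
width: 0.0876
```

Request:
drive_tool --pt "0 0 -1 0 0 0" --pt "0 0 -1 0 0 0" --pt "0 0 -0.5 0 0 0" --pt "0 0 0 0 0 0"

```text
t: 4.72
eef_pos: [0.492, 0.2944, 0.1661]
ee_rot: [-3.14, -0.003, -2.919]
force: [0.4, 0.3, 1.1]
width: 0.0878
```

Run:
```python
from h import *
s=arm.get_state();print(s['eef_pos'],np.degrees(s['ee_rot']))
a,_=arm.grab_frame("scene");b,_=arm.grab_frame("top")
c2=cv2.resize(a[130:270,290:400],(440,560),interpolation=cv2.INTER_CUBIC)
c1=cv2.resize(b[170:260,175:235],(360,540),interpolation=cv2.INTER_CUBIC)
o=np.zeros((560,800,3),np.uint8);o[:,:440]=c2;o[:540,440:]=c1;save("crop2.png",o)
```

```text
[0.49202069 0.29442808 0.16606621] [-1.79898672e+02 -1.47998437e-01 -1.67222970e+02]
```

View pics/crop2.png

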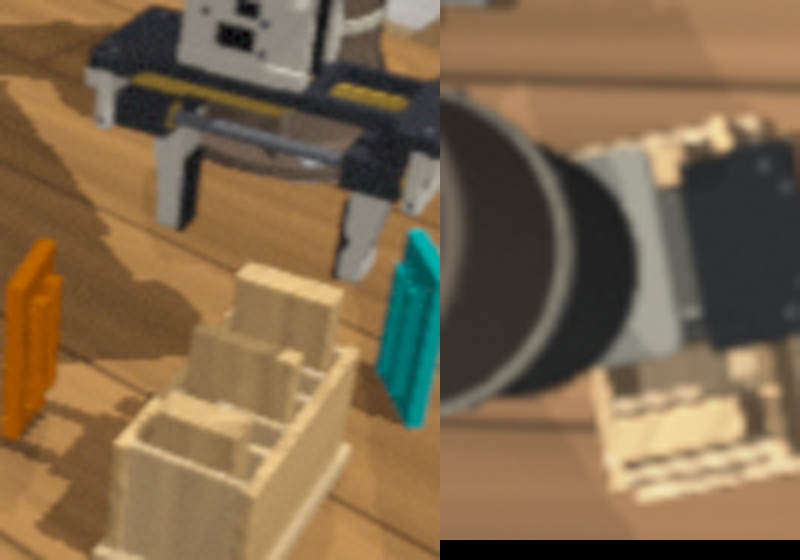

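Request:
drive_tool --pt "0 0.04 -0.8 0 0 0" --pt "0 0 -0.77 0 0 0" --pt "0 0 0 0 0 0"

```text
t: 5.2
eef_pos: [0.4923, 0.2961, 0.1041]
ee_rot: [-3.14, -0.002, -2.919]
force: [0.5, -0.6, -0.3]
width: 0.0876
```

Request:
drive_tool --pt "0 0 0 0 0 0" --pt "0 0 0 0 0 0" --pt "0 0 0 0 0 0" --pt "0 0 0 0 0 0" --claw 0 --newtons 25

```text
t: 5.7
eef_pos: [0.4929, 0.2969, 0.1052]
ee_rot: [3.141, 0.001, -2.919]
force: [0.4, 0.4, 0.5]
width: 0.0533
```

Run:
```python
from h import *
a,d=arm.grab_frame("scene"); s=arm.get_state();print(s["width"],s["eef_pos"])
save("crop3.png",cv2.resize(a[150:270,300:400],(600,600)[:2],interpolation=cv2.INTER_CUBIC))
```

```text
0.04940262533167046 [0.49285307 0.29681826 0.10500623]
```

View pics/crop3.png

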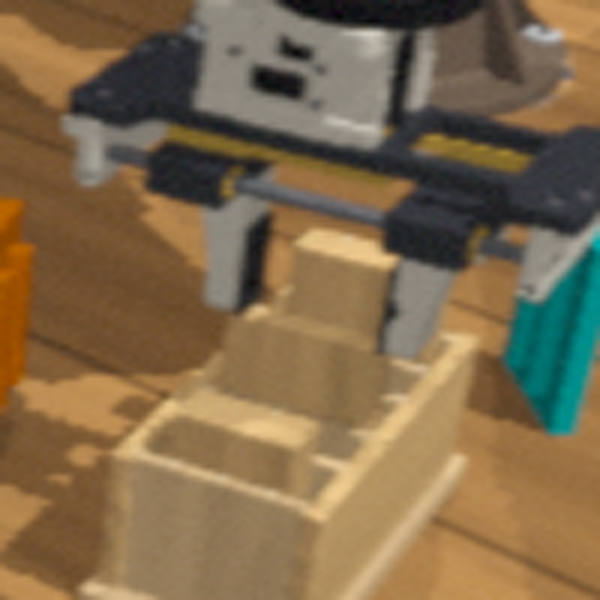

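Run:
```python
from h import *
f=lambda P:[(round((u-300)*6),round((v-150)*5)) for u,v in [pix("scene",P)]][0]
c,s=np.cos(np.radians(12.8)),np.sin(np.radians(12.8)); X=np.array([c,s,0]);Y=np.array([-s,c,0])
T=np.array([.4929,.2968,.105])
print("tcp",f(T),"tips",f(T+.026*Y),f(T-.026*Y))
L=np.array([.4926,.2963,.134]); 
for y in(-.032,.032):
  for x in (-.006,.006): print("lidtop",x,y,f(L+x*X+y*Y))
st=arm.get_state(); print(st["width"],st["force"])
a,d=arm.grab_frame("scene");P=cloud("scene",d)
for cr in((320,310),(310,280),(310,350),(345,245),(415,340),(225,295),(300,320)):
    u,v=int(cr[0]/6+300),int(cr[1]/5+150); print(cr,P[v,u].round(3))
```

```text
tcp (304, 376) tips (366, 394) (243, 359)
lidtop -0.006 -0.032 (242, 298)
lidtop 0.006 -0.032 (229, 310)
lidtop -0.006 0.032 (396, 340)
lidtop 0.006 0.032 (384, 353)
0.04940262533167046 [-0.02132982  0.38429424 -0.17022764]
(320, 310) [0.443 0.268 0.105]
(310, 280) [0.443 0.26  0.119]
(310, 350) [0.497 0.299 0.123]
(345, 245) [0.436 0.269 0.14 ]
(415, 340) [0.491 0.34  0.146]
(225, 295) [0.511 0.266 0.145]
(300, 320) [0.494 0.292 0.135]
```

Run:
```python
from h import *
print(pix("scene",[.492,.2944,.166]),"want ~356,192")
for z in(.1,.12,.14,.16,.18,.2): print(z,pix("scene",[.492,.2944,z]))
a=np.load("f_scene.npz");P=cloud("scene",a["d"]);m=(abs(P[...,0]-.288)<.12)&(abs(P[...,1]+.61)<.12)&(P[...,2]>.1)
print("start lowest gripper z scene",np.sort(P[m][:,2])[:6])
st=arm.get_state();print(st["q"],st["eef_pos"],st["joint_efforts"])
a,d=arm.grab_frame("top");P=cloud("top",d)
a,d=arm.grab_frame("scene");P=cloud("scene",d)
for col in(412,225):
  for r in range(240,400,15):
    u,v=int(col/6+300),int(r/5+150); print(col,r,P[v,u].round(3),a[v,u])
```

```text
(np.float64(353.0114138206354), np.float64(202.86651785155414)) want ~356,192
0.1 (np.float64(349.75974328273713), np.float64(226.35417356829947))
0.12 (np.float64(350.7167000956483), np.float64(219.44182746942937))
0.14 (np.float64(351.6979433751903), np.float64(212.35405395251325))
0.16 (np.float64(352.7044095480944), np.float64(205.08408896553098))
0.18 (np.float64(353.7370838096557), np.float64(197.6248161885376))
0.2 (np.float64(354.79700334041183), np.float64(189.9687437987607))
start lowest gripper z scene [0.1002184  0.1003121  0.1003222  0.10055793 0.10059539 0.10070963]
[ 8.81978303e-01  2.71574783e-01 -3.35123758e-01  2.12610671e-06
 -9.63751059e-01 -2.22976435e+00] [0.49282274 0.29680604 0.10488512] [-4.94638425e-04 -4.77572000e+01  2.55818045e+01  6.04073077e+00
 -8.73711077e-02 -1.01571088e-04]
412 240 [0.522 0.346 0.215] [37 36 39]
412 255 [0.521 0.347 0.208] [55 55 53]
412 270 [0.496 0.335 0.184] [142 137 127]
412 285 [0.495 0.335 0.175] [143 138 127]
412 300 [0.496 0.337 0.169] [142 136 126]
412 315 [0.491 0.335 0.158] [130 128 117]
412 330 [0.485 0.333 0.146] [130 123 112]
412 345 [0.435 0.307 0.099] [138 112  79]
412 360 [0.437 0.309 0.092] [180 150 107]
412 375 [0.441 0.313 0.088] [153 128  92]
412 390 [0.442 0.315 0.08 ] [186 152 104]
225 240 [0.512 0.263 0.174] [147 140 125]
225 255 [0.512 0.264 0.166] [150 138 120]
225 270 [0.309 0.126 0.001] [135 123 105]
225 285 [0.512 0.266 0.151] [139 130 120]
225 300 [0.509 0.265 0.14 ] [138 133 122]
225 315 [ 0.345  0.154 -0.001] [117  87  53]
225 330 [0.359 0.165 0.   ] [124  94  60]
225 345 [ 0.369  0.173 -0.001] [127 100  63]
225 360 [1.123 0.683 0.631] [145 117  76]
225 375 [0.503 0.266 0.095] [140 111  73]
225 390 [0.514 0.274 0.096] [140 113  78]
```

Run:
```python
from h import *
a=np.load("f_scene.npz");P=cloud("scene",a["d"])
m=(abs(P[...,0]-.288)<.09)&(abs(P[...,1]+.61)<.09)&(P[...,2]>.15)&(P[...,2]<.3)
vs,us=np.where(m)
for v in range(vs.min(),vs.max()+1,1):
    k=us[vs==v]
    if len(k): print(v,len(k),k.min(),k.max(),P[v,k][:,2].min().round(3),P[v,k[0]].round(3),P[v,k[-1]].round(3))
```

```text
57 1 187 187 0.3 [ 0.278 -0.664  0.3  ] [ 0.278 -0.664  0.3  ]
58 2 186 187 0.297 [ 0.282 -0.665  0.297] [ 0.279 -0.662  0.297]
60 2 218 219 0.299 [ 0.219 -0.545  0.299] [ 0.216 -0.542  0.299]
61 21 168 219 0.29 [ 0.358 -0.671  0.296] [ 0.215 -0.544  0.295]
62 17 169 218 0.286 [ 0.357 -0.666  0.293] [ 0.223 -0.541  0.293]
63 13 178 216 0.284 [ 0.323 -0.66   0.285] [ 0.237 -0.534  0.293]
64 19 178 214 0.278 [ 0.322 -0.663  0.281] [ 0.251 -0.528  0.293]
65 12 178 207 0.274 [ 0.324 -0.66   0.278] [ 0.287 -0.522  0.295]
66 12 179 208 0.272 [ 0.323 -0.656  0.275] [ 0.283 -0.522  0.291]
67 14 179 210 0.269 [ 0.321 -0.66   0.27 ] [ 0.256 -0.548  0.279]
68 14 179 210 0.265 [ 0.325 -0.654  0.268] [ 0.253 -0.552  0.274]
69 14 179 210 0.259 [ 0.323 -0.659  0.263] [ 0.256 -0.549  0.272]
70 14 180 210 0.257 [ 0.321 -0.655  0.26 ] [ 0.254 -0.552  0.267]
71 14 180 210 0.253 [ 0.32  -0.659  0.255] [ 0.257 -0.549  0.264]
72 14 180 210 0.249 [ 0.322 -0.656  0.253] [ 0.252 -0.556  0.259]
73 13 181 210 0.246 [ 0.319 -0.655  0.248] [ 0.253 -0.555  0.255]
74 13 181 210 0.243 [ 0.321 -0.653  0.245] [ 0.255 -0.553  0.252]
75 13 181 210 0.239 [ 0.321 -0.654  0.241] [ 0.251 -0.559  0.247]
76 13 181 210 0.235 [ 0.318 -0.659  0.236] [ 0.257 -0.551  0.246]
77 13 181 210 0.231 [ 0.323 -0.652  0.234] [ 0.25  -0.562  0.239]
78 13 181 210 0.227 [ 0.318 -0.661  0.228] [ 0.253 -0.559  0.236]
79 8 184 210 0.225 [ 0.314 -0.647  0.226] [ 0.253 -0.559  0.232]
80 6 205 210 0.23 [ 0.271 -0.567  0.23 ] [ 0.258 -0.553  0.23 ]
81 4 205 208 0.226 [ 0.271 -0.567  0.226] [ 0.267 -0.554  0.228]
91 3 201 203 0.16 [ 0.232 -0.661  0.16 ] [ 0.227 -0.654  0.16 ]
92 3 201 203 0.153 [ 0.229 -0.666  0.154] [ 0.222 -0.663  0.153]
93 3 191 203 0.151 [ 0.277 -0.668  0.159] [ 0.226 -0.657  0.151]
94 2 191 192 0.156 [ 0.281 -0.661  0.157] [ 0.275 -0.663  0.156]
95 1 191 191 0.153 [ 0.282 -0.661  0.153] [ 0.282 -0.661  0.153]
```

Request:
drive_tool --pt "0 0 0 0 0 0" --pt "0 0 0 0 0 0" --pt "0 0 0 0 0 0" --pt "0 0 0 0 0 0" --claw 1

```text
t: 6.4
eef_pos: [0.4928, 0.2967, 0.1046]
ee_rot: [-3.142, -0.0, -2.919]
force: [-0.4, -0.6, -0.0]
width: 0.0715
```

The fingertips in both pictures sit about 30 mm higher than the reported TCP (z ≈ 0.225 against 0.195 at the start, 0.14 against 0.105 now). They're still above the lid and have touched nothing, so I'll correct for the offset and go deeper.

Request:
drive_tool --pt "0 0 0 0 0 0" --pt "0 0 0 0 0 0" --pt "0 0 -0.4 0 0 0" --pt "0 0 -0.35 0 0 0" --pt "0 0 0 0 0 0"

```text
t: 7.02
eef_pos: [0.4918, 0.2957, 0.0727]
ee_rot: [-3.14, -0.003, -2.919]
force: [0.5, 0.5, 0.0]
width: 0.0877
```

Request:
drive_tool --pt "0 0 0 0 0 0" --pt "0 0 0 0 0 0" --pt "0 0 0 0 0 0" --pt "0 0 0 0 0 0" --claw 0 --newtons 25

```text
t: 7.52
eef_pos: [0.4929, 0.2969, 0.075]
ee_rot: [3.141, 0.001, -2.919]
force: [-0.2, -0.9, 1.1]
width: 0.0641
```

Request:
drive_tool --pt "0 0 0 0 0 0" --pt "0 0 0 0 0 0"

```text
t: 7.78
eef_pos: [0.493, 0.2969, 0.075]
ee_rot: [3.141, 0.001, -2.918]
force: [-0.0, -1.5, 3.2]
width: 0.0639
```

Gripped at 64 mm. Next: lift, turn 76°, carry it above the ledge and lean it 15°.

Request:
drive_tool --pt "0 0 0.6 0 0 0" --pt "0 0 0.95 0 0 0" --pt "0 0 0.95 0 0 0" --pt "0 0 0.95 0 0 0" --pt "0 0 0.95 0 0 0"

```text
t: 8.4
eef_pos: [0.4923, 0.2965, 0.2515]
ee_rot: [-3.141, -0.001, -2.919]
force: [1.5, 0.4, -1.4]
width: 0.0641
```

Request:
drive_tool --pt "0.24 -0.33 0 0 0 0.98" --pt "0.24 -0.33 0 0 0 0.98" --pt "0.24 -0.33 0 0 0 0.98" --pt "0.24 -0.33 0 0 0 0.98" --pt "0.24 -0.33 0 0 0 0.98"

```text
t: 9.02
eef_pos: [0.5406, 0.2302, 0.2501]
ee_rot: [3.141, -0.001, -2.402]
force: [0.5, -0.1, -1.7]
width: 0.064
```

Request:
drive_tool --pt "0.24 -0.33 0 0 0 0.98" --pt "0.24 -0.33 0 0 0 0.98" --pt "0.24 -0.33 0 0 0 0.98" --pt "0.24 -0.33 0 0 0 0.98" --pt "0.24 -0.33 0 0 0 0.98"

```text
t: 9.65
eef_pos: [0.5886, 0.1643, 0.25]
ee_rot: [3.141, -0.001, -1.889]
force: [0.3, 0.1, -1.4]
width: 0.0641
```

Request:
drive_tool --pt "0.24 -0.33 0 0 0 0.98" --pt "0.24 -0.33 0 0 0 0.98" --pt "0.24 -0.33 0 0 0 0.98" --pt "0 0 0 -0.83 0.02 0" --pt "0 0 0 -0.83 0.02 0"

```text
t: 10.28
eef_pos: [0.6176, 0.1244, 0.2504]
ee_rot: [3.14, -0.176, -1.586]
force: [0.6, 1.1, -0.7]
width: 0.064
```

Request:
drive_tool --pt "0 0 0 -0.83 0.02 0" --pt "0 0 -0.5 0 0 0" --pt "0 0 0 0 0 0"

```text
t: 10.65
eef_pos: [0.6163, 0.1251, 0.2285]
ee_rot: [3.135, -0.262, -1.583]
force: [0.3, -0.6, -0.8]
width: 0.064
```

Run:
```python
from h import *
s=arm.get_state();print(s['eef_pos'],np.degrees(s['ee_rot']),np.degrees(s['q']).round(),s['width'])
o=np.zeros((560,800,3),np.uint8)
for i,n in enumerate(("scene","top")):
    im,d=arm.grab_frame(n);np.savez(f"g_{n}.npz",im=im,d=d)
    u,v=pix(n,s['eef_pos']); u,v=int(u),int(v)
    c=im[v-60:v+80,u-50:u+50]; o[:,400*i:400*i+400]=cv2.resize(c,(400,560),interpolation=cv2.INTER_CUBIC); print(n,u-50,v-60)
    for t in("lid_mid","lid"):
        for k in arm.landmark_of(t,n)[:4]: print(n,t,round(k["score"],2),w(n,k["point"]).round(4))
save("crop4.png",o)
```

```text
[0.61631388 0.12508331 0.22846629] [179.61171062 -15.03926483 -90.69102864] [ 37.  19.  -4.  12. -77. -41.] 0.06395782383768629
scene 211 111
scene lid_mid 0.96 [0.3094 0.3051 0.0603]
scene lid_mid 0.87 [0.6189 0.1244 0.2261]
scene lid_mid 0.75 [0.5019 0.1355 0.0575]
scene lid 0.85 [ 0.5056  0.134  -0.0015]
scene lid 0.71 [ 0.3067  0.3092 -0.0004]
scene lid 0.61 [0.6184 0.1113 0.1647]
top 221 110
top lid_mid 0.76 [0.3061 0.3031 0.065 ]
top lid_mid 0.7 [0.4883 0.2935 0.0025]
top lid_mid 0.64 [0.6179 0.1265 0.2348]
top lid_mid 0.44 [0.5052 0.1322 0.0606]
top lid 0.71 [0.6218 0.1109 0.1721]
top lid 0.71 [ 3.010e-01  3.117e-01 -2.000e-04]
top lid 0.63 [0.4304 0.28   0.0121]
```

View pics/crop4.png

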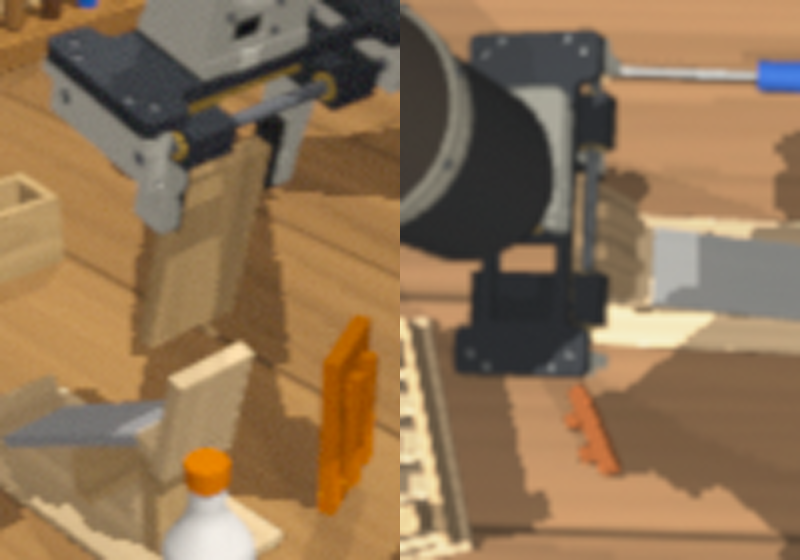

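Request:
drive_tool --pt "0.05 -0.12 -0.6 0 0 0" --pt "0 0 -0.6 0 0 0" --pt "0 0 -0.45 0 0 0" --pt "0 0 -0.15 0 0 0" --pt "0 0 0 0 0 0"

```text
t: 11.58
eef_pos: [0.6197, 0.1204, 0.1589]
ee_rot: [3.139, -0.261, -1.584]
force: [-0.7, -0.5, -1.3]
width: 0.0638
```

Run:
```python
from h import *
s=arm.get_state();print(s['eef_pos'],np.degrees(s['ee_rot']),s['force'])
L=[]
for n in("scene","top"):
    im,d=arm.grab_frame(n)
    for t in("lid_mid","lid","ledge"):
        for k in arm.landmark_of(t,n)[:4]:
            p=w(n,k["point"])
            if np.hypot(p[0]-.62,p[1]-.12)<.05: print(n,t,round(k["score"],2),p.round(4))
    P=cloud(n,d)
    if n=="scene": o=cv2.resize(im[175:255,215:295],(600,600),interpolation=cv2.INTER_CUBIC); save("crop5.png",o)
```

```text
[0.61974854 0.12037246 0.15887496] [179.84786813 -14.95507533 -90.75653797] [-0.66189598 -0.54734854 -1.31415834]
scene lid_mid 0.6 [0.6207 0.1213 0.1569]
scene lid 0.69 [0.6242 0.1075 0.0993]
scene ledge 0.68 [0.623  0.1115 0.0926]
top lid_mid 0.62 [0.6192 0.1229 0.1604]
top lid 0.53 [0.6185 0.1056 0.1001]
top ledge 0.74 [0.6205 0.1139 0.0908]
```

View pics/crop5.png

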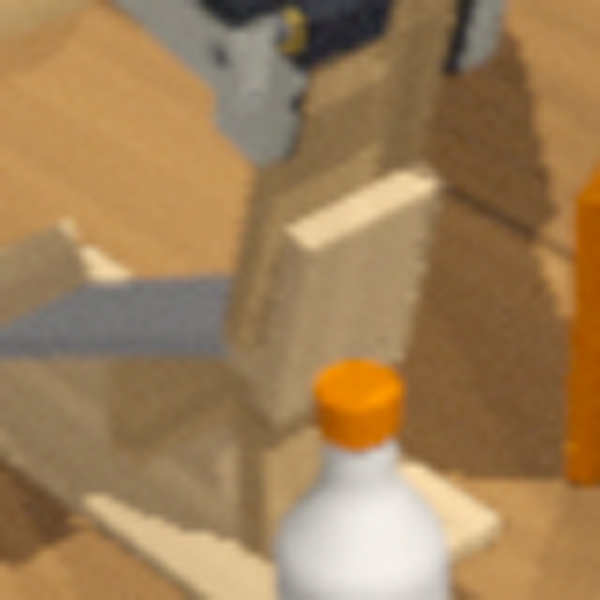

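The lid (crop 340,130, plain face toward the backrest at 360,280) is in front of the backrest and about 6 mm above the ledge. I'll lower it slowly onto the ledge.

Request:
drive_tool --pt "0 0 -0.1 0 0 0" --pt "0 0 0 0 0 0"

```text
t: 12.22
eef_pos: [0.6195, 0.1203, 0.1544]
ee_rot: [3.139, -0.261, -1.584]
force: [0.6, 0.2, -1.2]
width: 0.0639
```

Request:
drive_tool --pt "0 0 -0.04 0 0 0" --pt "0 0 0 0 0 0"

```text
t: 12.48
eef_pos: [0.6199, 0.1206, 0.1541]
ee_rot: [3.14, -0.261, -1.584]
force: [-1.7, 1.6, 5.5]
width: 0.0642
```

Request:
drive_tool --pt "0 0 -0.03 0 0 0" --pt "0 0 0 0 0 0"

```text
t: 12.72
eef_pos: [0.6205, 0.1208, 0.1536]
ee_rot: [3.141, -0.26, -1.584]
force: [-0.9, 1.7, 7.3]
width: 0.0637
```

Request:
drive_tool --pt "0 0.06 -0.01 0 0 0" --pt "0 0 0 0 0 0"

```text
t: 12.98
eef_pos: [0.6207, 0.123, 0.153]
ee_rot: [3.141, -0.261, -1.584]
force: [1.1, -0.8, 6.2]
width: 0.0638
```

Request:
drive_tool --pt "0 0.05 -0.01 0 0 0" --pt "0 0 0 0 0 0"

```text
t: 13.22
eef_pos: [0.6207, 0.1238, 0.1527]
ee_rot: [3.141, -0.262, -1.584]
force: [1.7, -4.0, 7.0]
width: 0.0638
```

Request:
drive_tool --pt "0 0 0 0 0 0" --pt "0 0 0 0 0 0" --pt "0 0 0 0 0 0" --pt "0 0 0 0 0 0" --pt "0 0 0 0 0 0" --claw 1

```text
t: 13.85
eef_pos: [0.6195, 0.1248, 0.151]
ee_rot: [3.139, -0.261, -1.584]
force: [-0.1, -0.4, 0.1]
width: 0.0877
```

Request:
drive_tool --pt "0 0.1 0.37 0 0 0" --pt "0 0.2 0.75 0 0 0" --pt "0 0.2 0.75 0 0 0" --pt "0 0 0 0 0 0"

```text
t: 14.35
eef_pos: [0.6211, 0.1462, 0.2297]
ee_rot: [-3.139, -0.258, -1.584]
force: [0.2, 0.5, -1.0]
width: 0.0875
```

Run:
```python
from h import *
s=arm.get_state();print(s['t'],s['eef_pos'],np.degrees(s['ee_rot']),s['force'])
for n in("scene","top"):
    im,d=arm.grab_frame(n)
    for t in("lid_mid","lid"):
        for k in arm.landmark_of(t,n)[:4]:
            p=w(n,k["point"])
            if np.hypot(p[0]-.62,p[1]-.12)<.05: print(n,t,round(k["score"],2),p.round(4))
    if n=="scene": save("crop6.png",cv2.resize(im[155:255,205:305],(600,600),interpolation=cv2.INTER_CUBIC))
```

```text
14.35 [0.62114797 0.14621419 0.22969205] [-179.8534998   -14.77454546  -90.78093015] [ 0.20716965  0.54238341 -0.98659043]
scene lid_mid 0.86 [0.6221 0.1242 0.151 ]
scene lid 0.74 [0.6233 0.1077 0.093 ]
top lid 0.76 [0.6188 0.1055 0.0991]
```

View pics/crop6.png

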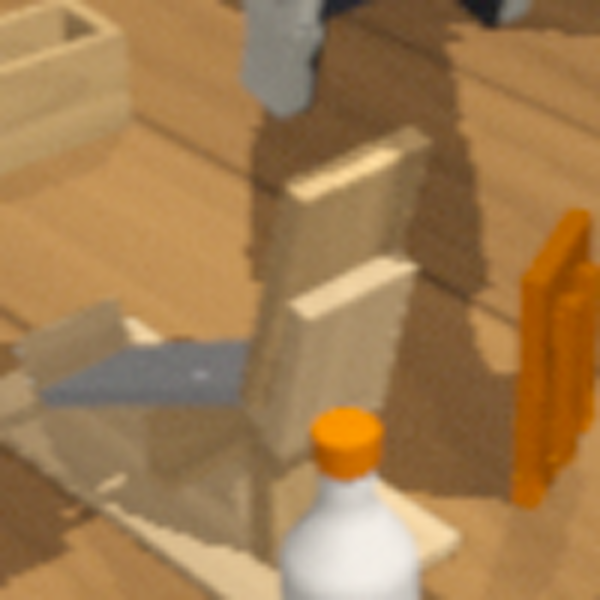

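The lid leans on the backrest by itself (crop 350,200) and the open gripper is clear above it. Next: straighten the tool, half-close it, go behind the plain face and push downhill.

Request:
drive_tool --pt "0 0.3 0.3 0.83 -0.02 0" --pt "0 0.3 0 0.83 -0.02 0" --pt "0 0.3 0 0.83 -0.02 0" --pt "0 0 0 0 0 0" --claw 0.3

```text
t: 15.15
eef_pos: [0.6198, 0.1798, 0.2383]
ee_rot: [-3.141, 0.0, -1.586]
force: [-0.3, 0.0, 0.0]
width: 0.0532
```

Request:
drive_tool --pt "0 0 -0.8 0 0 0" --pt "0 0 -0.8 0 0 0" --pt "0 0 -0.55 0 0 0" --pt "0 0 0 0 0 0"

```text
t: 15.65
eef_pos: [0.6181, 0.1799, 0.1493]
ee_rot: [3.137, -0.004, -1.584]
force: [0.3, 0.2, 0.6]
width: 0.0266
```

Request:
drive_tool --pt "0 -0.4 0 0 0 0" --pt "0 -0.15 0 0 0 0" --pt "0 -0.15 0 0 0 0" --pt "0 -0.15 0 0 0 0" --pt "0 -0.15 0 0 0 0"

```text
t: 16.27
eef_pos: [0.6196, 0.1404, 0.1521]
ee_rot: [-3.141, 0.0, -1.585]
force: [0.3, 0.7, -0.1]
width: 0.026
```

Request:
drive_tool --pt "0 -0.15 0 0 0 0" --pt "0 -0.15 0 0 0 0" --pt "0 -0.15 0 0 0 0" --pt "0 -0.15 0 0 0 0" --pt "0 -0.15 0 0 0 0"

```text
t: 16.9
eef_pos: [0.6196, 0.1103, 0.1519]
ee_rot: [-3.142, -0.0, -1.585]
force: [-0.2, 0.7, 0.4]
width: 0.0263
```

Run:
```python
from h import *
for n in("scene","top"):
    im,d=arm.grab_frame(n)
    for t in("lid_mid","lid"):
        for k in arm.landmark_of(t,n)[:4]:
            p=w(n,k["point"])
            if np.hypot(p[0]-.62,p[1]-.06)<.15: print(n,t,round(k["score"],2),p.round(4))
```

```text
scene lid_mid 0.71 [0.6213 0.0976 0.1547]
scene lid_mid 0.69 [0.5049 0.135  0.058 ]
scene lid 0.87 [0.623  0.1056 0.0922]
scene lid 0.83 [ 0.5042  0.1336 -0.0016]
scene lid 0.17 [ 0.6121 -0.0559  0.0205]
top lid_mid 0.81 [0.6179 0.0792 0.1531]
top lid_mid 0.74 [0.5041 0.134  0.0592]
top lid 0.62 [ 0.4989  0.1359 -0.0022]
top lid 0.6 [0.6174 0.1057 0.1017]
```

Request:
drive_tool --pt "0 -0.15 0 0 0 0" --pt "0 0 0 0 0 0" --pt "0 0 0 0 0 0" --pt "0 0.4 0.4 0 0 0" --pt "0 0.4 0.8 0 0 0"

```text
t: 17.82
eef_pos: [0.619, 0.1374, 0.2]
ee_rot: [3.14, -0.001, -1.585]
force: [-0.0, 0.4, 0.4]
width: 0.0265
```

Run:
```python
from h import *
s=arm.get_state();print(s['t'],s['eef_pos'])
o=np.zeros((560,800,3),np.uint8)
for i,n in enumerate(("scene","top")):
    im,d=arm.grab_frame(n);np.savez(f"k_{n}.npz",im=im,d=d)
    for t in("lid_mid","lid","foot"):
        for k in arm.landmark_of(t,n)[:4]:
            p=w(n,k["point"])
            if np.hypot(p[0]-.62,p[1]-.06)<.17 and p[0]>.56: print(n,t,round(k["score"],2),p.round(4))
    u,v=[int(x) for x in pix(n,[.618,.02,.06])]
    o[:,400*i:400*i+400]=cv2.resize(im[v-56:v+56,u-40:u+40],(400,560),interpolation=cv2.INTER_CUBIC)
save("crop7.png",o)
```

```text
17.825 [0.61903756 0.13741451 0.20003267]
scene lid_mid 0.67 [ 0.6218 -0.0061  0.0579]
scene lid 0.62 [0.6295 0.0439 0.0847]
scene foot 0.97 [ 0.6164 -0.0577  0.0209]
top lid_mid 0.61 [ 0.622  -0.0036  0.0638]
top lid 0.84 [0.625  0.0443 0.089 ]
top foot 0.75 [ 0.6153 -0.0495  0.0238]
```

View pics/crop7.png

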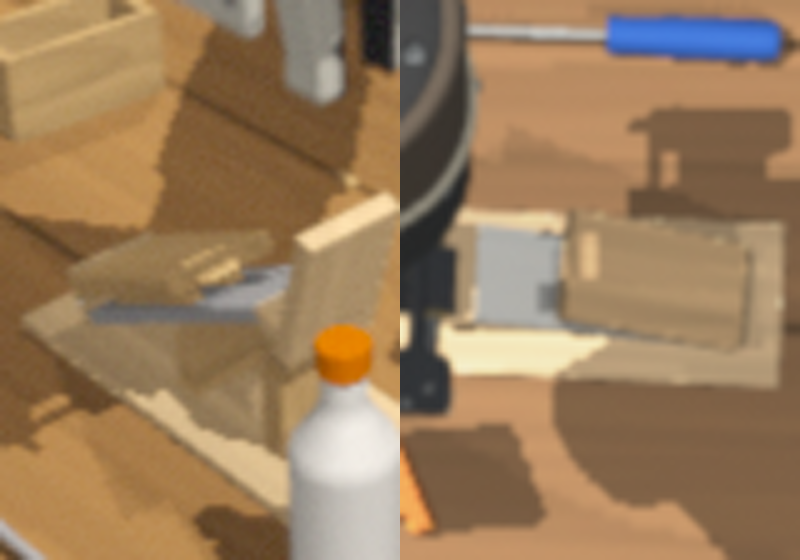

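The lid has fallen and slid to the lip, plain face up (right crop 660,280), skewed a few degrees. I'll fit its pose on the slide.

```bash
cat > fit.py <<'E'
from h import *
def fit(n,d):
    P=cloud(n,d); th=np.radians(28); yaw=np.radians(-91)
    h=np.array([np.cos(yaw),np.sin(yaw),0]); dn=np.cos(th)*h-np.sin(th)*np.array([0,0,1]); nn=np.sin(th)*h+np.cos(th)*np.array([0,0,1]); sd=np.cross(nn,dn)
    F=np.array([.6167,-.0526,.018]); D=P-F
    a,b,c=D@dn,D@sd,D@nn
    m=(c>.015)&(c<.03)&(a<.005)&(a>-.15)&(abs(b)<.06)
    q=np.stack([a[m],b[m]],1)*1000; r=cv2.minAreaRect(q.astype(np.float32))
    A=np.c_[P[m][:,:2],np.ones(m.sum())]; pl=np.linalg.lstsq(A,P[m][:,2],rcond=None)[0]
    (ca,cb),_,_=r; ctr=F+dn*ca/1000+sd*cb/1000+nn*np.median(c[m])
    print(n,m.sum(),"rect(along,side)",[np.round(x,1) for x in r],"c med",np.median(c[m]).round(4),"top-face ctr",ctr.round(4),"plane slope",pl[:2].round(3))
    return dn,sd,nn
E
python3 - <<'E'
from fit import *
for n in("scene","top"):
    d=np.load(f"k_{n}.npz")["d"]; dn,sd,nn=fit(n,d)
print(dn,sd,nn)
n="top";im,d=arm.grab_frame(n);fit(n,d)
E
```

```text
scene 319 rect(along,side) [array([-59.3,   4.7]), array([ 64.4, 130.2]), np.float64(86.0)] c med 0.0222 top-face ctr [ 0.6221 -0.0108  0.0654] plane slope [-0.026  0.502]
top 852 rect(along,side) [array([-59.6,   2.3]), array([ 65.2, 129.7]), np.float64(86.5)] c med 0.0226 top-face ctr [ 0.6198 -0.0106  0.066 ] plane slope [0.015 0.522]
[-0.01540956 -0.88281312 -0.46947156] [ 9.99847695e-01 -1.74524064e-02  8.67361738e-19] [-0.00819341 -0.46940006  0.88294759]
top 850 rect(along,side) [array([-59.3,   2.7]), array([ 64.4, 130.6]), np.float64(85.9)] c med 0.0226 top-face ctr [ 0.6201 -0.0109  0.0658] plane slope [0.016 0.528]
```

Run:
```python
from fit import *
from scipy.optimize import minimize
for n in("top","scene"):
    d=np.load(f"k_{n}.npz")["d"];P=cloud(n,d);dn,sd,nn=fit(n,d);F=np.array([.6167,-.0526,.018]);D=P-F
    a,b,c=D@dn*1e3,D@sd*1e3,D@nn*1e3
    m=((c>17)&(c<28)&(a<5)&(a>-150)&(abs(b)<60)).astype(np.uint8)
    _,l,s,_=cv2.connectedComponentsWithStats(m); m=l==1+s[1:,4].argmax()
    A=np.stack([a[m],b[m]],1)
    C=A-A.mean(0); wv,V=np.linalg.eigh(C.T@C); v=V[:,1]*np.sign(V[0,1]); print(n,len(A),A.mean(0).round(1),"pca deg",np.degrees(np.arctan2(v[1],v[0])).round(1), (np.sqrt(wv/len(A))*12**.5).round(1))
    # IoU-like fit of 120x64 rectangle against in/out labelled points
    R0=(abs(a+60)<100)&(abs(b)<70)&(c>-60); pa,pb,lab=a[R0],b[R0],m[R0]
    def cost(x):
        t=np.radians(x[2]); u=(pa-x[0])*np.cos(t)+(pb-x[1])*np.sin(t); w_=-(pa-x[0])*np.sin(t)+(pb-x[1])*np.cos(t)
        ins=1/(1+np.exp(np.clip(np.maximum(abs(u)-60,abs(w_)-32),-50,50)/1.5)); return ((ins-lab)**2).sum()
    r=min((minimize(cost,[A[:,0].mean(),A[:,1].mean(),t],method="Nelder-Mead") for t in(-9,-5,0)),key=lambda r:r.fun)
    x=r.x; print(x.round(1),r.fun, "lid_mid",(F+(dn*x[0]+sd*x[1]+nn*16)/1e3).round(4))
```

```text
top 852 rect(along,side) [array([-59.6,   2.3]), array([ 65.2, 129.7]), np.float64(86.5)] c med 0.0226 top-face ctr [ 0.6198 -0.0106  0.066 ] plane slope [0.015 0.522]
top 823 [-61.6   2.4] pca deg -4.3 [ 63.9 128.2]
[-58.1   5.3  -1.7] 90.45365176336648 lid_mid [ 0.6227 -0.0089  0.0594]
scene 319 rect(along,side) [array([-59.3,   4.7]), array([ 64.4, 130.2]), np.float64(86.0)] c med 0.0222 top-face ctr [ 0.6221 -0.0108  0.0654] plane slope [-0.026  0.502]
scene 283 [-67.2   8.6] pca deg -3.0 [ 68.5 147.2]
[-41.7 -38.2  22.6] 230.11652254552132 lid_mid [ 0.579  -0.0226  0.0517]
```

Request:
drive_tool --pt "0.02 -0.85 0.2 0.93 -0.02 0" --pt "0.02 -0.85 0 0.93 -0.02 0" --pt "0 -0.85 -0.6 0.93 -0.02 0" --pt "0 -0.85 -0.8 0.93 -0.02 0" --pt "0 -0.85 -0.9 0.94 -0.02 0" --claw 1

```text
t: 18.9
eef_pos: [0.6217, -0.0343, 0.1159]
ee_rot: [-3.134, 0.491, -1.582]
force: [0.0, 0.0, 0.4]
width: 0.0706
```

Request:
drive_tool --pt "0 0 -0.13 0 0.35 -0.66" --pt "0 0 0 0 0 0" --pt "0 0 0 0 0 0"

```text
t: 19.27
eef_pos: [0.6215, -0.0328, 0.1113]
ee_rot: [3.106, 0.486, -1.669]
force: [0.1, -0.7, -0.8]
width: 0.0876
```

Run:
```python
from fit import *
s=arm.get_state();print(s['t'],s['eef_pos'],np.degrees(s['ee_rot']),s['width'],np.degrees(s['q']).round())
Rm=R.from_euler("xyz",s['ee_rot']).as_matrix();print(Rm.round(3)); tip=s['eef_pos']-.03*Rm[:,2];print("tip30",tip)
o=np.zeros((560,800,3),np.uint8)
for i,n in enumerate(("scene","top")):
    im,d=arm.grab_frame(n);np.savez(f"m_{n}.npz",im=im,d=d)
    u,v=[int(x) for x in pix(n,[.62,-.02,.09])]
    c=cv2.resize(im[v-56:v+56,u-40:u+40],(400,560),interpolation=cv2.INTER_CUBIC)
    for sg in(-1,1):
        for dd,col in((.03,(255,0,0)),(.0,(0,255,0))):
            a=pix(n,s['eef_pos']-dd*Rm[:,2]+sg*.044*Rm[:,1]); cv2.circle(c,(int((a[0]-u+40)*5),int((a[1]-v+56)*5)),4,col,-1)
    o[:,400*i:400*i+400]=c
    for k in arm.landmark_of("lid_mid",n)[:4]:
            p=w(n,k["point"])
            if p[0]>.56: print(n,round(k["score"],2),p.round(4))
save("crop8.png",o)
```

```text
19.275 [ 0.62146343 -0.03278082  0.11127527] [177.96689536  27.8324208  -95.61898751] 0.0875686718824134 [ -5.  24.   1. -30. -71.  11.]
[[-0.087 -0.996  0.01 ]
 [-0.88   0.081  0.468]
 [-0.467  0.031 -0.884]]
tip30 [ 0.62115207 -0.04681557  0.13778808]
scene 0.92 [ 0.6238 -0.0102  0.0579]
top 0.76 [ 0.6193 -0.0044  0.0632]
```

View pics/crop8.png

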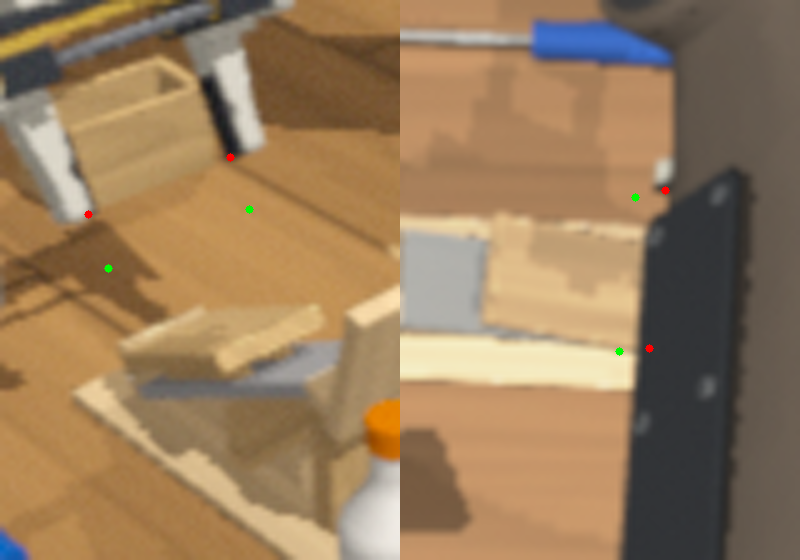

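Dots using the 30 mm offset fall exactly on the fingertips, so the offset is confirmed. Now I'll go in along the slide normal and grip.

Request:
drive_tool --pt "0 0.27 -0.51 0 0 0" --pt "0 0.27 -0.51 0 0 0" --pt "0 0.27 -0.51 0 0 0" --pt "0 0.2 -0.38 0 0 0" --pt "0 0 0 0 0 0"

```text
t: 20.1
eef_pos: [0.6205, 0.008, 0.0335]
ee_rot: [3.102, 0.486, -1.671]
force: [0.0, -0.6, -0.2]
width: 0.0879
```

Request:
drive_tool --pt "0 0.1 -0.19 0 0 0" --pt "0 0.06 -0.11 0 0 0" --pt "0 0 0 0 0 0" --pt "0 0 0 0 0 0"

```text
t: 20.6
eef_pos: [0.6214, 0.0133, 0.0225]
ee_rot: [3.105, 0.486, -1.672]
force: [-0.2, 0.6, 0.8]
width: 0.0879
```

Request:
drive_tool --pt "0 0 0 0 0 0" --pt "0 0 0 0 0 0" --pt "0 0 0 0 0 0" --pt "0 0 0 0 0 0" --pt "0 0 0 0 0 0" --claw 0 --newtons 20

```text
t: 21.22
eef_pos: [0.6212, 0.0135, 0.0224]
ee_rot: [3.105, 0.486, -1.672]
force: [-0.4, -0.4, 1.4]
width: 0.064
```

Request:
drive_tool --pt "0 0 0 0 0 0" --newtons 30

```text
t: 21.35
eef_pos: [0.6213, 0.0135, 0.0224]
ee_rot: [3.105, 0.486, -1.672]
force: [-0.4, -0.8, 1.6]
width: 0.0637
```

Request:
drive_tool --pt "0 -0.12 0.22 0 0 0" --pt "0 -0.3 0.57 0 0 0" --pt "0 -0.35 0.66 0 0 0" --pt "0 -0.35 0.66 0 0 0" --pt "0 -0.35 0.8 0 0 0"

```text
t: 21.98
eef_pos: [0.6206, -0.046, 0.1395]
ee_rot: [3.103, 0.486, -1.673]
force: [-0.1, -0.3, -1.3]
width: 0.0636
```

Request:
drive_tool --pt "0 0 0.5 -0.93 0.02 0" --pt "0 0 0.3 -0.93 0.02 0" --pt "0 0 0 -0.93 0.02 0" --pt "0 0 0 -0.93 0.02 0" --pt "0 0 0 -0.94 0.02 0"

```text
t: 22.6
eef_pos: [0.6212, -0.0455, 0.1716]
ee_rot: [-3.14, -0.004, -1.663]
force: [-0.2, -0.9, -2.3]
width: 0.0638
```

Run:
```python
from h import *
from scipy.optimize import minimize
s=arm.get_state();print(s['t'],s['eef_pos'],np.degrees(s['ee_rot']),s['width'],np.degrees(s['q']).round())
for n in("top","scene"):
    d=np.load(f"f_{n}.npz")["d"];P=cloud(n,d);x,y,z=[P[...,i]*1e3 for i in range(3)]
    near=(abs(x-490)<90)&(abs(y+287)<65)
    lab=(z>53)&(z<67); 
    def cost(p):
        t=np.radians(p[2]);u=(x-p[0])*np.cos(t)+(y-p[1])*np.sin(t);v=-(x-p[0])*np.sin(t)+(y-p[1])*np.cos(t)
        sg=lambda e:1/(1+np.exp(np.clip(e/1.5,-50,50)))
        ins=sg(np.maximum(abs(u)-58,abs(v)-30))*(1-sg(np.maximum(abs(u)-50,abs(v)-22)))
        return ((ins-lab)**2)[near].sum()
    best=min((minimize(cost,[490,-287,t],method="Nelder-Mead") for t in(-8,-4.5,-1)),key=lambda r:r.fun)
    print(n,best.x.round(2),best.fun,(lab&near).sum())
```

```text
22.6 [ 0.62121899 -0.04552333  0.17161207] [-179.91370391   -0.21554274  -95.28922316] 0.06383438197267047 [ 14.  17.  -8.   0. -65. -19.]
top [ 490.22 -286.79   -4.81] 101.85378704663607 363
scene [ 487.44 -288.79   -4.55] 155.29750168894276 236
```

Request:
drive_tool --pt "-0.22 -0.4 0 0 0 -0.99" --pt "-0.22 -0.4 0 0 0 -0.99" --pt "-0.22 -0.4 0 0 0 -0.99" --pt "-0.22 -0.4 0 0 0 -0.99" --pt "-0.22 -0.4 0 0 0 -0.99"

```text
t: 23.22
eef_pos: [0.5766, -0.126, 0.1711]
ee_rot: [-3.141, -0.001, -2.185]
force: [0.4, -0.6, -1.2]
width: 0.0642
```

Request:
drive_tool --pt "-0.22 -0.4 0 0 0 -0.99" --pt "-0.22 -0.4 0 0 0 -0.99" --pt "-0.22 -0.4 0 0 0 -0.99" --pt "-0.22 -0.4 0 0 0 -0.99" --pt "-0.22 -0.4 0 0 0 -0.99"

```text
t: 23.85
eef_pos: [0.5325, -0.2061, 0.1711]
ee_rot: [-3.141, -0.001, -2.703]
force: [-0.3, -0.5, -1.0]
width: 0.0639
```

Request:
drive_tool --pt "-0.22 -0.41 0 0 0 -1" --pt "-0.22 -0.41 0 0 0 -1" --pt "-0.22 -0.41 0 0 0 -1" --pt "-0.22 -0.41 0 0 0 -1" --pt "-0.2 -0.41 0 0 0 -1"

```text
t: 24.48
eef_pos: [0.4892, -0.288, 0.1711]
ee_rot: [-3.141, -0.001, 3.056]
force: [0.2, 0.2, -1.2]
width: 0.0639
```

Request:
drive_tool --pt "0 0 -0.7 0 0 0" --pt "0 0 -0.9 0 0 0" --pt "0 0 -0.8 0 0 0" --pt "0 0 0 0 0 0" --pt "0 0 0 0 0 0"

```text
t: 25.1
eef_pos: [0.4907, -0.2877, 0.0761]
ee_rot: [-3.141, 0.0, 3.06]
force: [-0.5, -0.1, -0.9]
width: 0.0639
```

Run:
```python
from h import *
s=arm.get_state();print(s['t'],s['eef_pos'],np.degrees(s['ee_rot']),s['width'],np.degrees(s['q']).round(),s['force'])
for n in("scene","top"):
    im,d=arm.grab_frame(n);np.savez(f"p_{n}.npz",im=im,d=d)
    for t in ("lid_mid","box_rim","lid"):
      for k in arm.landmark_of(t,n)[:4]:
        p=w(n,k["point"])
        if p[1]<-.15 : print(n,t,round(k["score"],2),p.round(4))
    if n=="scene":
        u,v=[int(x) for x in pix(n,[.49,-.288,.08])]
        c=cv2.resize(im[v-40:v+35,u-50:u+50],(800,600),interpolation=cv2.INTER_CUBIC)
        save("crop9.png",c)
```

```text
25.1 [ 0.49072864 -0.28773828  0.07607458] [-1.79956512e+02  2.83529099e-02  1.75344487e+02] 0.06394328777373645 [-11.  17. -22.   0. -51. -84.] [-0.50413083 -0.07857019 -0.89052394]
scene lid_mid 0.8 [ 0.49   -0.2884  0.1154]
scene box_rim 0.95 [ 0.4911 -0.2827  0.055 ]
scene lid 0.78 [ 0.5502 -0.2872  0.1164]
```

View pics/crop9.png

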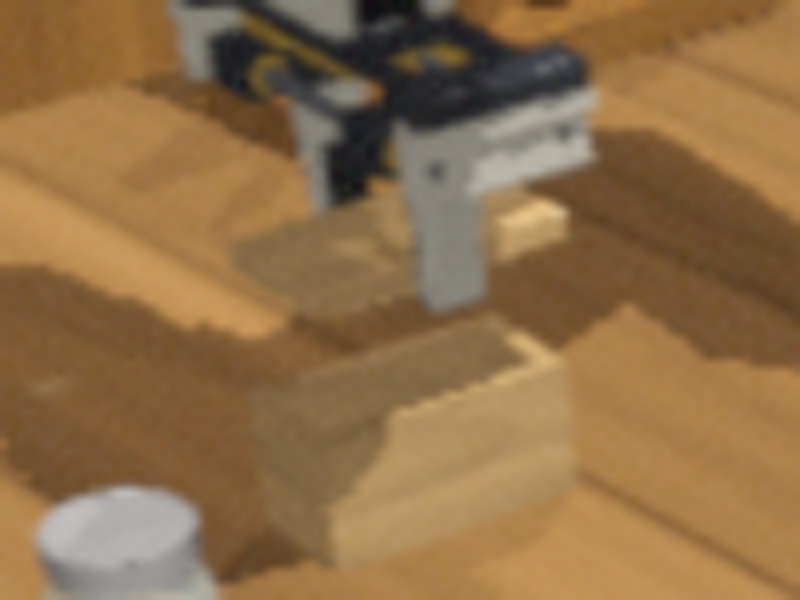

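The lid is held level over the box mouth (crop 400,250 over 400,430). I'll lower it in small steps and watch the force.

Request:
drive_tool --pt "-0.03 0 -0.5 0 0 0" --pt "0 0 -0.45 0 0 0" --pt "0 0 0 0 0 0" --pt "0 0 0 0 0 0"

```text
t: 26.0
eef_pos: [0.4892, -0.2875, 0.0373]
ee_rot: [-3.141, -0.0, 3.06]
force: [-0.6, -0.3, -0.8]
width: 0.0638
```

Request:
drive_tool --pt "0 0 -0.06 0 0 0" --pt "0 0 -0.06 0 0 0" --pt "0 0 0 0 0 0"

```text
t: 26.38
eef_pos: [0.4887, -0.2872, 0.0319]
ee_rot: [-3.142, -0.001, 3.06]
force: [-0.4, 0.5, -1.8]
width: 0.0638
```

Request:
drive_tool --pt "0 0 -0.05 0 0 0" --pt "0 0 0 0 0 0"

```text
t: 26.62
eef_pos: [0.4887, -0.2872, 0.0297]
ee_rot: [-3.142, -0.001, 3.06]
force: [-0.0, -0.6, -1.1]
width: 0.0638
```

Request:
drive_tool --pt "0.02 0 -0.05 0 0 0" --pt "0 0 0 0 0 0"

```text
t: 26.88
eef_pos: [0.4895, -0.2872, 0.0277]
ee_rot: [-3.142, -0.001, 3.06]
force: [-0.7, 0.0, -1.7]
width: 0.0633
```

Request:
drive_tool --pt "0 0 -0.05 0 0 0" --pt "0 0 0 0 0 0"

```text
t: 27.12
eef_pos: [0.4894, -0.2872, 0.0256]
ee_rot: [3.142, -0.001, 3.06]
force: [0.3, -0.3, -2.1]
width: 0.0637
```

Request:
drive_tool --pt "0 0 -0.04 0 0 0" --pt "0 0 0 0 0 0"

```text
t: 27.38
eef_pos: [0.4895, -0.2872, 0.0241]
ee_rot: [-3.142, -0.001, 3.06]
force: [0.3, -0.1, -0.3]
width: 0.0639
```

Request:
drive_tool --pt "0 0 -0.04 0 0 0" --pt "0 0 0 0 0 0"

```text
t: 27.62
eef_pos: [0.4894, -0.2872, 0.0225]
ee_rot: [-3.142, -0.001, 3.06]
force: [0.0, 0.9, -1.4]
width: 0.0636
```

Request:
drive_tool --pt "0 0 -0.04 0 0 0" --pt "0 0 0 0 0 0"

```text
t: 27.88
eef_pos: [0.4897, -0.2873, 0.0216]
ee_rot: [-3.141, -0.0, 3.06]
force: [-0.9, 1.7, 4.6]
width: 0.0642
```

Request:
drive_tool --pt "0 0 0 0 0 0" --pt "0 0 0 0 0 0" --pt "0 0 0 0 0 0" --pt "0 0 0 0 0 0" --pt "0 0 0 0 0 0" --claw 1

```text
t: 28.5
eef_pos: [0.4895, -0.2873, 0.021]
ee_rot: [-3.142, -0.001, 3.06]
force: [0.1, -0.2, -0.3]
width: 0.0877
```

Request:
drive_tool --pt "0 0 0.3 0 0 0" --pt "0 0 0.8 0 0 0" --pt "0 0 1 0 0 0" --pt "0 0 1 0 0 0" --pt "0 0 1 0 0 0"

```text
t: 29.12
eef_pos: [0.4894, -0.2873, 0.1875]
ee_rot: [-3.141, 0.0, 3.06]
force: [0.3, 0.1, 0.1]
width: 0.0874
```

Request:
drive_tool --pt "0 1 0.3 0 0 0" --pt "0 1 0 0 0 0" --pt "0 1 0 0 0 0" --pt "0 1 0 0 0 0" --pt "0 1 0 0 0 0"

```text
t: 29.75
eef_pos: [0.4895, -0.0861, 0.1982]
ee_rot: [3.141, 0.001, 3.06]
force: [0.4, -0.6, 0.7]
width: 0.0877
```

Run:
```python
from h import *
from scipy.optimize import minimize
s=arm.get_state();print(s['t'],s['eef_pos'],s['force'])
o=np.zeros((600,800,3),np.uint8)
for i,n in enumerate(("scene","top")):
    im,d=arm.grab_frame(n)
    u,v=[int(x) for x in pix(n,[.49,-.288,.06])]
    o[:,i*400:i*400+400]=cv2.resize(im[v-37:v+38,u-25:u+25],(400,600),interpolation=cv2.INTER_CUBIC)
    P=cloud(n,d);x,y,z=[P[...,k]*1e3 for k in range(3)]
    near=(abs(x-490)<90)&(abs(y+287)<65); m=near&(z>60)&(z<95)
    A=np.c_[x[m],y[m],np.ones(m.sum())];pl,*_=np.linalg.lstsq(A,z[m],rcond=None);print(n,m.sum(),"z med",np.median(z[m]),"tilt",pl[:2].round(3),"rect",cv2.minAreaRect(np.c_[x[m],y[m]].astype(np.float32)))
    lab=(z>66)&(z<80)
    def cost(p):
        t=np.radians(p[2]);uu=(x-p[0])*np.cos(t)+(y-p[1])*np.sin(t);vv=-(x-p[0])*np.sin(t)+(y-p[1])*np.cos(t)
        ins=1/(1+np.exp(np.clip(np.maximum(abs(uu)-60,abs(vv)-32)/1.5,-50,50))); return ((ins-lab)**2)[near].sum()
    print("fit",minimize(cost,[490,-287,-4],method="Nelder-Mead").x.round(2))
save("crop10.png",o)
```

```text
29.75 [ 0.48947185 -0.08608594  0.1981679 ] [ 0.41866547 -0.55939559  0.73801413]
scene 440 z med 71.35987037052433 tilt [-0.016 -0.061] rect ((487.1873779296875, -284.9479064941406), (70.33413696289062, 125.34366607666016), 87.23120880126953)
fit [ 484.1  -292.01   -4.53]
top 153 z med 72.15537404734174 tilt [0.007 0.05 ] rect ((479.5436706542969, -311.0401916503906), (41.59770202636719, 124.96227264404297), 68.91150665283203)
fit [ 485.32 -293.82    2.54]
```

View pics/crop10.png

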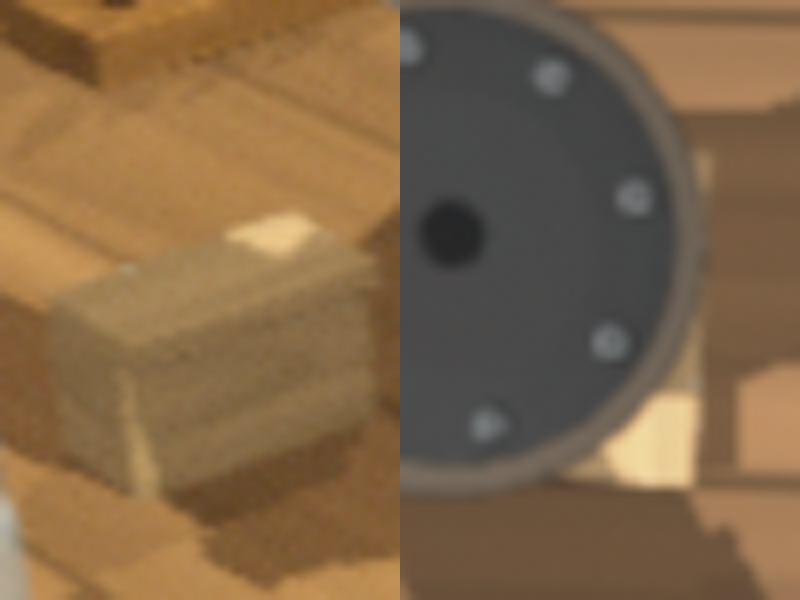

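The lid is flat on the box (left crop 210,280) with its top at about 72 mm, as it should be. The arm blocks the top view, so I'll move it aside for a numeric check of the lid and the bystanders.

Request:
drive_tool --pt "0 1 0.5 0 0 0" --pt "0 1 0.5 0 0 0" --pt "0 1 0 0 0 0" --pt "0 1 0 0 0 0" --pt "0 1 0 0 0 0"

```text
t: 30.48
eef_pos: [0.4896, 0.1135, 0.238]
ee_rot: [3.141, 0.0, 3.06]
force: [0.7, -0.6, 0.2]
width: 0.0876
```

Run:
```python
from h import *
n="top";im,d=arm.grab_frame(n);P=cloud(n,d);x,y,z=[P[...,k]*1e3 for k in range(3)]
near=(abs(x-490)<80)&(abs(y+287)<60); m=near&(z>66)&(z<80)
A=np.c_[x[m],y[m],np.ones(m.sum())];pl,*_=np.linalg.lstsq(A,z[m],rcond=None);print(m.sum(),"z",np.median(z[m]),"slope",pl[:2].round(3),cv2.minAreaRect(np.c_[x[m],y[m]].astype(np.float32)))
f=np.load("f_top.npz")
ch=(abs(d-f["d"])>.02)&(P[...,2]<.2)&(P[...,0]>.25)
k,l,s,c=cv2.connectedComponentsWithStats(ch.astype(np.uint8))
for i in range(1,k):
    if s[i,4]>12: print("changed",s[i,4],np.median(P[l==i],0).round(3))
n="scene";im,d=arm.grab_frame(n);P=cloud(n,d);f=np.load("f_scene.npz")
ch=(abs(d-f["d"])>.03)&(P[...,2]<.2)&(P[...,2]>-.02)
k,l,s,c=cv2.connectedComponentsWithStats(ch.astype(np.uint8))
for i in range(1,k):
    if s[i,4]>25: print("changed sc",s[i,4],np.median(P[l==i],0).round(3))
print(arm.get_state()['t'],arm.get_state()['force'])
```

```text
962 z 72.14833952443578 slope [-0.004 -0.002] ((486.7662353515625, -284.9894104003906), (66.14299774169922, 121.57435607910156), 87.31266784667969)
changed 129 [ 0.447 -0.311  0.072]
changed 491 [ 0.489 -0.28   0.072]
changed 133 [ 0.279 -0.657  0.094]
changed sc 716 [-2.431 -1.692  0.116]
changed sc 1603 [-0.632 -0.498  0.155]
changed sc 937 [-0.156 -1.273  0.141]
changed sc 1741 [0.031 0.061 0.163]
changed sc 334 [ 0.49  -0.276  0.072]
changed sc 374 [0.452 0.274 0.09 ]
30.575 [ 0.39003517 -0.74930277  0.8790772 ]
```

Run:
```python
from h import *
from scipy.optimize import minimize
for n in("top","scene"):
    im,d=arm.grab_frame(n);P=cloud(n,d);x,y,z=[P[...,k]*1e3 for k in range(3)]
    near=(abs(x-490)<90)&(abs(y+287)<65);lab=(z>66)&(z<80)
    def cost(p):
        t=np.radians(p[2]);uu=(x-p[0])*np.cos(t)+(y-p[1])*np.sin(t);vv=-(x-p[0])*np.sin(t)+(y-p[1])*np.cos(t)
        ins=1/(1+np.exp(np.clip(np.maximum(abs(uu)-60,abs(vv)-32)/1.5,-50,50))); return ((ins-lab)**2)[near].sum()
    r=min((minimize(cost,[488,-287,t],method="Nelder-Mead") for t in(-7,-4,-1)),key=lambda r:r.fun);print(n,r.x.round(2),r.fun)
    # box wall footprint below the lid (vertical faces), long side direction
    if n=="scene":
        m=near&(z>10)&(z<50); A=np.c_[x[m],y[m]]; print("box faces",len(A))
        for it in range(200):pass
        best=0;rng=np.random.default_rng(0)
        for _ in range(3000):
            p,q=A[rng.integers(len(A),size=2)]
            v=q-p
            if np.hypot(*v)<60: continue
            v=v/np.hypot(*v);e=abs((A-p)@[-v[1],v[0]])<2
            if e.sum()>best:best=e.sum();I=e
        w_=np.linalg.svd(A[I]-A[I].mean(0))[2][0];print("long face",best,np.degrees(np.arctan2(w_[1],w_[0]))%180,A[I].mean(0), A[I]@w_ @ np.ones(1) if 0 else "")
```

```text
top [ 486.21 -288.32   -4.29] 80.52618352719452
scene [ 483.93 -291.94   -5.26] 97.75848219598886
box faces 421
long face 237 174.30771736750495 [ 496.59856184 -256.17422787]
```

The lid is level with its top at 72 mm. It's square to the box within about 1° and sits about 4 mm along the length, inside the 7 mm play. Handing in.

```bash
python3 -c "
from station import arm
print(arm.job_done(), arm.get_state()['t'])"
```

```text
the job is handed in; nothing more can be done
the job is handed in; nothing more can be done
```

The lid is on the box, battens inside, and I handed the job in after about 31 s of robot time. I pulled it from the rack's middle slot, leaned it plain side on the backrest and let go. Then I tipped it so it slid to the lip batten side down, took it off the ramp and lowered it onto the box.

**What the last checks showed:**
- **Fully down:** the lid's top is at 72 mm (60 mm rim plus 12 mm board), level to within 0.3°.
- **Square:** it matches the box to within about 1°, though one cruder fit suggested 1.6°.
- **Not centred:** it sits about 4 mm off along the box's length, inside the 7 mm play, so it doesn't overhang evenly. Across the width it is 1.5 to 3 mm off. I left it there.
- **Other things on the bench:** comparing the depth pictures with the first ones showed changes only at the box, the emptied slot, and the arm's old and new positions and background. I did not check each item one by one.

**What went wrong on the way:**
- The first grip closed on air above the lid, touching nothing. The fingertips really sit about 30 mm behind the reported tool point, so I corrected for that and a later picture confirmed it.
- The lid came to rest on the ramp turned about 4.5°, so I turned the gripper to match.

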